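# Unclip the timer module from the rail and rack it in the carrier

## Task

Take the module with the round dial off the rail: one side is hooked under the rail's edge and the other is held by a sprung catch, so rock the catch side up until it lets go, then unhook it. Stand it upright on the dark mat and let go of it, then take it again by its broad faces and lower it between the tall cheeks of the plywood carrier until it stands fully down in the middle. Never let it drop, and leave the loose things on the bench where they are.

Things in the scene. Friction and masses are not known exactly. Their poses are not given: they have to be found in the camera images.
- module: white module to move, the only unit on the rail with a round grey dial on top (diameter 20, 4 high, ungraspable). Block 60 long (x) x 24 wide (y), top at z = 67; 90 to 200 g. Origin: middle of the underside of its two legs, on which it stands steadily on a flat surface. The block's underside is at z = 9 and rests on the rail top. Plain end faces x = -30 and +30 are clear from z = 16 to 67
- lip (a point): module's (-13.5, 0, 0): tip of the fixed lip at the foot of its -x leg (leg x -30 to -19, lip 3 thick, z 0 to 3), 4 under the rail's edge with 2 free play in height and 1.5 between leg and rail edge. Pulled straight up, the lip jams and the fingers slip. Once rocked up, the module must shift about 10 along the stand's -x to clear it. Axes as the module's
- rib (a point): module's (29.5, 0, 0): tip of the rib (z 0 to 3) at the foot of its +x leg (leg x 19 to 25), held under the sprung catch bar; the +x side is recessed above it up to z = 16. Rocking the module about hook_edge, this side up and its top leaning to -x, frees it: about 10 N here, letting go when the hand has turned 0.15 to 0.25 rad; at 0.32 rad the leg clears the rail top. Axes as the module's
- grip (a point): module's (0, 0, 47): point for the TCP when held by the end faces, 60 apart, from above; 40 to 60 N of grip is enough. On the rail only 8 mm separate its broad faces (y = -12 and +12) from the neighbours: no finger fits, so there it can be held by the end faces only. Axes as the module's
- rail_stand: fixed stand, base 130 (x) x 210 (y) x 16 high, rail along its y: 35 wide (x -17.5 to 17.5), flange 4 thick, top at z = 33, 13 free beneath. Three white units sit at y = -32, 0, +32 in any order, their x along the stand's x, origins at z = 24, tops at 91; end blocks beyond (y = -74, +74; 60 x 44, tops at 95). Origin: middle of the underside. Catch at +x, hook edge at -x
- hook_edge (a point): on the rail's -x upper edge, stand's (-17.5, 0, 33), middle of the rail's length: the line through it along the stand's y is the axis about which the module is rocked out. Axes as the stand's
- catch (a joint): sprung catch: round steel bar (diameter 10, 100 long along the stand's y, axis at stand x = 32.5, z = 31.5) on a plate (x 37.5 to 41.5, top at z = 38) along the rail's +x side, holding down the module's rib. Reads 0 at rest, at most 0.006 m as it is pushed out to +x; its spring gives 8 N at rest, 10 N at 4 mm
- terminal_unit: white unit of the module's size with eight small screws on top; fixed to the rail. Origin as the module's
- finned_unit: white unit of the module's size with a row of cross fins on top; fixed to the rail. Origin as the module's
- mat: black rubber mat 200 (x) x 160 (y), 3 thick, fixed on the bench. Origin: middle of its underside. A tin stands near its (+65, +40) corner and a screwdriver lies along its -y edge (y below -35); the rest is free, e.g. round (-35, +20)
- carrier: fixed plywood carrier, base 100 (x) x 84 (y) x 6 thick; cheeks at x = -34 and +34 (inner faces; 6 thick, 40 wide, tops z = 84), low strips at y = -15.5 and +15.5 (inner faces; 4 thick, tops z = 14), y sides open above. The module stands on the base, length along x, either way round; no room for fingers at its ends: hold it by the broad faces. Origin: middle of the underside
- tin: round flat aluminium tin, diameter 48, 18 high, standing on the mat, loose bystander to be left alone; origin: middle of its underside
- screwdriver: screwdriver 190 long lying on the mat along the mat's -y edge, loose bystander to be left alone; origin: middle of its underside (near its middle in length)
- spray_can: can, diameter 52, 150 high, loose bystander to be left alone; origin: middle of its underside
- spool: grey ring-shaped spool, diameter 60, 30 high, loose bystander to be left alone; origin: middle of its underside
- carton: cardboard box 70 x 110 x 70, loose bystander to be left alone; origin: middle of its underside
- board: circuit board 80 x 60, 14 high, lying flat, loose bystander to be left alone; origin: middle of its underside
- tool_cup: white cup, diameter 76, 90 high, empty, loose bystander to be left alone; origin: middle of its underside
Mind the look-alikes: they are no part of the job. What is shaped like the module but orange or purple is not meant.

How it is judged:
By the outcome, as a careful person would: the job done as asked, in the order asked, and still so for the second after the job is handed in, with the robot touching nothing.
It also fails if it takes over 67 s, if anything falls off the work surface, if the arm or the gripper's body presses on something with over 40 N, if the wrist force passes 120 N, or if a joint passes its speed limit or range.

## Robot

A 6-joint arm with a two-finger parallel gripper is mounted at the origin on the work surface. World frame = base frame: x ahead of the robot, y to its left, z up, the work surface at z = 0. Lengths are in m, angles in rad, forces in N, time in s.
With the tool pointing down it reaches from about 0.35 to 0.875 m from the base axis. Payload 4.2 kg.
Tool frame: the origin (TCP) lies between the finger pads, 19 mm behind the fingertips; this is the grasp point; x points along the fingers, z is the direction in which the jaws open and shut, and the axes are right-handed (so a half turn about x gives the same grasp; the last joint's range is limited). The gripper opens to 87 mm and grips with 3 to 60 N. Pads are 19 mm wide; open, the fingers measure 117 mm over their backs; the gripper's body (75 mm by 190 mm) begins 51 mm behind the grasp point.
Start: joints at [-0.857, 0.385, 0.008, 0, -1.194, -0.259], TCP at [0.275, -0.561, 0.241] pointing down, gripper open.
Joint ranges: [-3.14, 3.14], [-1.21, 2.06], [-1.07, 1.41], [-3.16, 2.05], [-2.99, -0.16], [-3.1, 3.1]. Speed limits (rad/s): [2.79, 2.79, 3.14, 3.14, 3.14, 3.14].

## Interface

Orientations are given as a unit quaternion [x, y, z, w].
In Python, from rig import * gives the robot as it stands. The module is installed in compiled form; this text tells all that it offers.
- The arm moves only by the tool apply_moves, never from a script. Its argument "series" is one flat list of numbers, 4 for each row, row after row: the shift along the tool's x, y, z in cm, then the turn about the tool's x in degrees. A call has 1 to 5 rows; each row is the pose to reach, as a shift and turn from the pose commanded when the call began, along the tool's axes at that moment; what a row does not reach only later rows make up. A row lasts 1/8 s, in which the tool goes at most 62.5 mm and 10.7 degrees, less where a joint would pass 70% of its speed; a pose out of reach is approached as far as the arm can. A call with a gripper value outside its range is refused whole. "jaw" is the finger opening in cm, from 0 to 8.7, set as the call begins (left out, the last holds). The fingers move at their own pace and stop on an object; "newtons" is the grip in N (left out, the last holds). Time passes only in rows, so rows that repeat a pose let the fingers close. It gives the time, the measured TCP pose, the force and the opening at its end, in the units of the state.
- observe(): the state, without advancing time (a new reading comes with each control period).
- capture(name): name is "scene" or "top" or "wrist"; returns the picture (480x640x3 uint8, red, green, blue); there is no depth.
- camera_model(name): a dict with "intrinsics" (3x3 intrinsics, pixels), "extrinsics" (4x4, takes a point from camera to world coordinates). Camera axes: x right, y down, z forward; pixel columns grow to the right and rows downward; lengths in m; the calibration is good to about 2 mm. A picture is of the moment at which its call begins: read the wrist's pose just before it. camera_model takes no time and is no camera call; for the wrist camera it gives the pose at the moment of the call.
- close_job(): hands the job in, once; it reports no verdict.
The state is a dict: "t": time; "joint_pos": joint angles; "dq": joint speeds; "effort": joint torques, N m; "tcp_pos": TCP position; "tool_rot": TCP orientation; "force": force on the tool from outside, world axes, zero at the start; "moment": the same for the moment, N m; "width": opening from 0.0 (shut) to 1.0 (fully open).
Only numpy, scipy, OpenCV 4.12 (cv2) and the standard library are available. Lean on these libraries where they do the work, as an engineer would, in place of code of your own. Each camera call takes 0.05 s, during which the arm holds its last target. There are 200 camera calls.

## Working session

There is one attempt and no reset: what is moved stays moved. The work goes in short steps, Python scripts to look and compute and a tool call to move; the robot and the scene stay as the last step left them, time stands still between calls to the robot, and variables do not carry over. Pictures are saved under pics/ and viewed, about 8 in all and at most 12, crops included, and the job is handed in when it is done.

Besides the shell and the picture viewer there is one more tool, called after "Call:" as name(argument=value, ...) on one line, values as JSON. apply_moves: Moves the arm, as the interface text tells. Its arguments: {"type":"object","properties":{"series":{"type":"array"},"jaw":{"type":"number"},"newtons":{"type":"number"}},"required":["series"]}

```bash
mkdir -p pics; python3 - <<'E'
from rig import *
import cv2,numpy as np
np.set_printoptions(precision=4,suppress=True)
for n in("scene","top"):
    im=capture(n); cv2.imwrite(f"pics/{n}0.png",im[:,:,::-1]); m=camera_model(n); print(n,np.array(m["intrinsics"]),np.array(m["extrinsics"]))
print(observe())
E
```

```text
scene [[538.7604   0.     314.9969]
 [  0.     538.7604 236.9839]
 [  0.       0.       1.    ]] [[-0.7822  0.3477 -0.5169  1.0429]
 [ 0.6225  0.4687 -0.6267  0.5655]
 [ 0.0244 -0.812  -0.5831  0.6188]
 [ 0.      0.      0.      1.    ]]
top [[467.7485   0.     312.5317]
 [  0.     467.7485 241.7642]
 [  0.       0.       1.    ]] [[ 0.0691 -0.9768  0.2026  0.4007]
 [-0.9976 -0.0689  0.008  -0.0007]
 [ 0.0061 -0.2026 -0.9792  0.9701]
 [ 0.      0.      0.      1.    ]]
{'t': 0.1, 'joint_pos': array([-0.8574,  0.3855,  0.0067, -0.0004, -1.194 , -0.2586]), 'dq': array([-0.0001, -0.0012,  0.004 ,  0.0017, -0.0001,  0.0009]), 'effort': array([ -0.0005, -39.169 ,  18.7936,   4.2319,   0.0135,  -0.0001]), 'tcp_pos': array([ 0.2743, -0.561 ,  0.2403]), 'tool_rot': array([-0.5992,  0.3741,  0.6004,  0.3748]), 'force': array([-0.4713, -0.2685,  0.0418]), 'moment': array([-0.0352, -0.001 , -0.0273]), 'width': 0.9993096832428745}
```

View pics/top0.png

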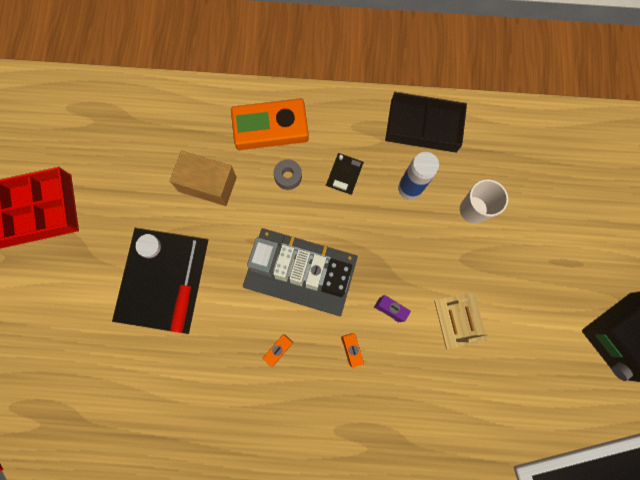

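View pics/scene0.png

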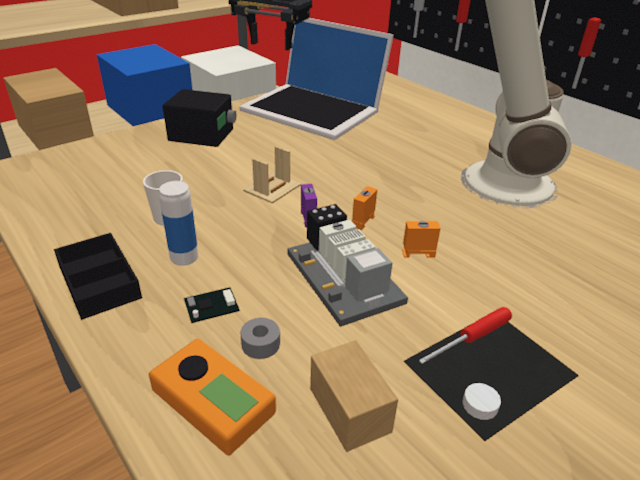

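The top view shows the stand at about (300,272), with terminal screws (284,262), fins (300,267) and a round dial (316,271). The mat is at (160,280) and the carrier at (461,321). Orange look-alikes are at (278,350) and (353,350), and a purple one at (393,308). The only white unit on the rail with a dial is the one at (316,271). I'll enlarge it to confirm.

```bash
cat > h.py <<'E'
from rig import *
import cv2,numpy as np
from scipy.spatial.transform import Rotation as R
np.set_printoptions(precision=4,suppress=True)
def ray(m,uv,z):
    K=np.array(m["intrinsics"]);T=np.array(m["extrinsics"])
    d=T[:3,:3]@np.linalg.solve(K,[uv[0],uv[1],1.]);return T[:3,3]+d*(z-T[2,3])/d[2]
def proj(m,p):
    K=np.array(m["intrinsics"]);T=np.array(m["extrinsics"])
    c=K@(T[:3,:3].T@(np.array(p)-T[:3,3]));return c[:2]/c[2]
E
python3 - <<'E'
from h import *
a=cv2.imread("pics/top0.png");b=cv2.imread("pics/scene0.png")
c=[cv2.resize(a[222:322,235:365],(520,400),interpolation=cv2.INTER_CUBIC),cv2.resize(a[285:355,425:495],(280,280),interpolation=cv2.INTER_CUBIC)]
d=cv2.resize(b[195:325,280:420],(280,260))
o=np.zeros((560,800,3),np.uint8);o[:400,:520]=c[0];o[:280,520:]=c[1];o[290:550,520:]=d
cv2.imwrite("pics/crop1.png",o)
m=camera_model("top")
for n,uv,z in [("dial",(316,271),.095),("screws",(284,262),.091),("purple",(393,308),.07),
 ("matA",(135,228),.003),("matB",(208,239),.003),("matC",(188,333),.003),("matD",(113,321),.003),("s1",(260,229),.016),("s2",(357,256),.016),("s3",(341,315),.016),("s4",(243,287),.016),("carrier",(461,321),.006)]: print(n,ray(m,uv,z))
E
```

```text
dial [ 0.526 -0.004  0.095]
screws [0.5395 0.0579 0.091 ]
purple [ 0.4687 -0.1557  0.07  ]
matA [0.604  0.3846 0.003 ]
matB [0.5912 0.2277 0.003 ]
matC [0.3947 0.2459 0.003 ]
matD [0.408  0.4008 0.003 ]
s1 [0.6175 0.1187 0.016 ]
s2 [ 0.5745 -0.0869  0.016 ]
s3 [ 0.4515 -0.0607  0.016 ]
s4 [0.4941 0.1421 0.016 ]
carrier [ 0.4569 -0.306   0.006 ]
```

View pics/crop1.png

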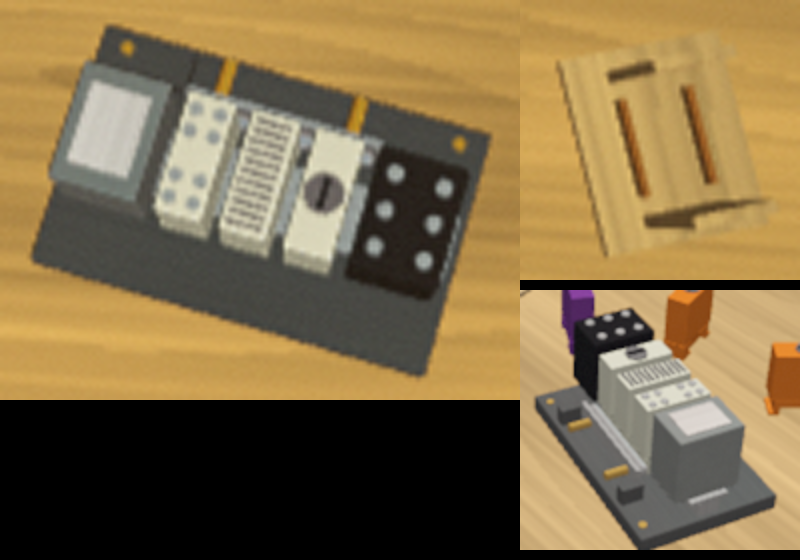

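The crop confirms it: the white unit beside the black end block has the slotted round dial, and its neighbours have fins and screws. The catch bar is on the world +x side. The carrier's length runs roughly along world x. Next I'll work out the approach.

```bash
cat >> h.py <<'E'
def go(p,jawyaw=None):
    "shift in tool axes (cm) and turn (deg) to put TCP at p with jaw line along world yaw"
    o=observe();M=R.from_quat(o["tool_rot"]).as_matrix()
    s=M.T@(np.array(p)-o["tcp_pos"])*100; t=0
    if jawyaw is not None:
        cur=np.arctan2(M[1,2],M[0,2]); t=(jawyaw-cur+np.pi/2)%np.pi-np.pi/2; t=np.degrees(t)*np.sign(M[2,0])
    print("tcp",o["tcp_pos"],"toolx",M[:,0],"toolz",M[:,2],"shift",s,"turn",t,"F",o["force"],"w",o["width"]*8.7,"t",o["t"],"q6",o["joint_pos"][5])
E
python3 - <<'E'
from h import *
go([.50,-.003,.26],-.203)
E
```

```text
tcp [ 0.2743 -0.561   0.2403] toolx [-0.001   0.0017 -1.    ] toolz [-0.4391  0.8984  0.002 ] shift [ -1.8981 -44.7783  40.2266] turn -52.3212344130138 F [-0.4713 -0.2685  0.0418] w 8.693994244213007 t 0.1 q6 -0.2586058879795662
```

Call:
apply_moves(series=[-0.2,-4.4,4.0,-10,-0.4,-8.8,8.0,-20,-0.6,-13.2,12.0,-30,-0.8,-17.6,16.0,-40,-1.0,-22.0,20.0,-52.3])

```text
t: 0.72
tcp_pos: [0.3845, -0.2833, 0.2511]
tool_rot: [-0.703, 0.079, 0.703, 0.079]
force: [1.5, 0.3, 0.6]
width: 1.004
```

```bash
python3 - <<'E'
from h import *
go([.50,-.003,.26],-.203)
E
```

```text
tcp [ 0.3845 -0.2833  0.2511] toolx [-0.0002  0.0002 -1.    ] toolz [-0.9749  0.2226  0.0003] shift [ -0.8881 -29.8928  -5.0175] turn -1.231167288192511 F [1.5335 0.3246 0.5612] w 8.731905012669992 t 0.725 q6 0.06936195434707143
```

Call:
apply_moves(series=[-0.2,-6.0,-1.0,-1,-0.4,-12,-2,-1,-0.6,-18,-3,-1,-0.8,-24,-4,-1,-0.9,-30,-5,-1])

```text
t: 1.35
tcp_pos: [0.5017, -0.0025, 0.2603]
tool_rot: [0.703, -0.075, -0.703, -0.075]
force: [0.7, -1.1, 0.1]
width: 1.004
```

```bash
python3 - <<'E'
from h import *
go([.50,-.003,.26],-.203)
m=camera_model("wrist");im=capture("wrist");cv2.imwrite("pics/w1.png",im[:,:,::-1]);import pickle;pickle.dump(m,open("w1.pkl","wb"))
print(np.array(m["extrinsics"]))
print(proj(m,[.528,-.003,.095]))
E
```

```text
tcp [ 0.5017 -0.0025  0.2603] toolx [ 0.  0. -1.] toolz [-0.9775  0.211  -0.    ] shift [0.0279 0.0889 0.1585] turn -0.5483636304793258 F [ 0.6753 -1.1408  0.11  ] w 8.732343185003574 t 1.35 q6 -0.5317782037509742
[[-0.9774  0.2028  0.0589  0.4857]
 [ 0.2112  0.939   0.2716 -0.0756]
 [-0.0002  0.2779 -0.9606  0.4037]
 [ 0.      0.      0.      1.    ]]
[288.8698 225.0084]
```

View pics/w1.png

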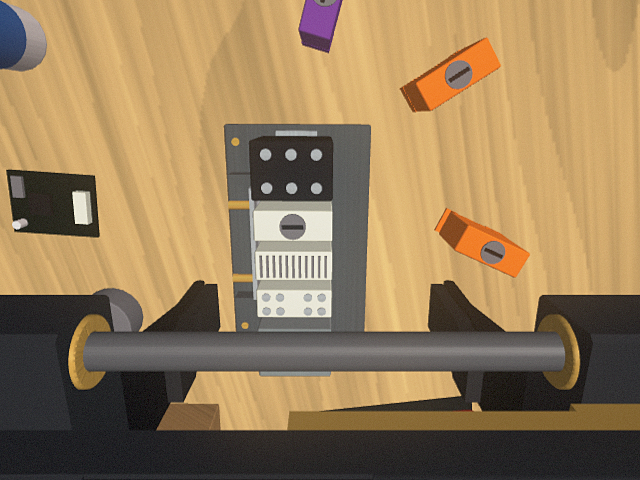

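The wrist view shows the module's top at about columns 253–333 and rows 204–240, with the dial at (292,227). The catch bar is on the left (world +x). I'll measure dial centre, top-face ends and yaw on their planes.

```bash
python3 - <<'E'
from h import *
import pickle
m=pickle.load(open("w1.pkl","rb"));im=cv2.imread("pics/w1.png")
g=im.min(axis=2)
sub=(g>205).astype(np.uint8)
print(im[222,245:345:6].min(1), im[195:260:3,270].min(1))
mask=np.zeros_like(sub);mask[195:325,235:345]=sub[195:325,235:345]
n,l,st,c=cv2.connectedComponentsWithStats(mask)
for i in range(1,n):
    if st[i,4]>300:
        cn=cv2.findContours((l==i).astype(np.uint8),0,2)[0][0];r=cv2.minAreaRect(cn);b=cv2.boxPoints(r)
        P=np.array([ray(m,p,.091) for p in b]);print(st[i],b.tolist(),"\n",P[:,:2],"ctr",P.mean(0),"sides",np.linalg.norm(P[1]-P[0]),np.linalg.norm(P[2]-P[1]))
hs=(g<140).astype(np.uint8);d=np.zeros_like(hs);d[212:242,277:308]=hs[212:242,277:308]
M=cv2.moments(d,True);u=(M['m10']/M['m00'],M['m01']/M['m00']);print("dial",u,ray(m,u,.095))
E
```

```text
[ 99 179 217 218 214 214 113 124 127 121 200 218 216 217 219  91  94] [ 47  48 133 146 150 162 214 214 217 210 214 216 213 216 210 184 149 149
 147 226 222 222]
[ 254  211   78   30 1625] [[253.62692260742188, 238.98167419433594], [254.00802612304688, 210.4001007080078], [331.3809509277344, 211.43174743652344], [330.9998474121094, 240.01332092285156]] 
 [[ 0.5574  0.003 ]
 [ 0.5514 -0.0185]
 [ 0.495  -0.0055]
 [ 0.4999  0.0162]] ctr [ 0.5259 -0.0012  0.091 ] sides 0.022304409935956213 0.057842908555250414
[ 256  252   76   28 1205] [[256.0, 279.0], [256.0, 252.0], [331.0, 252.0], [331.0, 279.0]] 
 [[0.5639 0.035 ]
 [0.5582 0.0134]
 [0.5019 0.0256]
 [0.5065 0.0474]] ctr [0.5326 0.0303 0.091 ] sides 0.02225604983735346 0.05765284514277963
[ 257  291   74   26 1339] [[257.0, 291.0], [330.0, 291.0], [330.0, 316.0], [257.0, 316.0]] 
 [[0.5657 0.045 ]
 [0.5094 0.0571]
 [0.5138 0.0784]
 [0.5712 0.066 ]] ctr [0.54   0.0616 0.091 ] sides 0.05765123775280492 0.021709317776205717
dial (292.1707779886148, 226.4573055028463) [ 0.5259 -0.0014  0.095 ]
```

```bash
python3 - <<'E'
from h import *
go([.526,-.0013,.098],-.213)
E
```

```text
tcp [0.5049 0.0024 0.2601] toolx [ 0.0031  0.0016 -1.    ] toolz [-0.9785  0.2063 -0.0027] shift [16.2146 -0.0333 -2.0947] turn 0.29590830719098293 F [2.2842 2.8795 0.4297] w 8.725499006948983 t 1.4 q6 -0.5340843039130504
```

Call:
apply_moves(series=[4,0,-1,0,8,0,-2.1,0,11,0,-2.1,0,11,0,-2.1,0])

```text
t: 1.9
tcp_pos: [0.5202, -0.0094, 0.1477]
tool_rot: [-0.701, 0.076, 0.705, 0.074]
force: [0.3, 0.2, 0.4]
width: 0.998
```

```bash
python3 - <<'E'
from h import *
m=camera_model("wrist");im=capture("wrist");cv2.imwrite("pics/w2.png",im[:,:,::-1])
go([.526,-.0013,.098],-.213)
print(proj(m,[.526,-.0013,.095]))
g=im.min(axis=2);u0=proj(m,[.526,-.0013,.091]);
mask=np.zeros(g.shape,np.uint8);y,x=int(u0[1]),int(u0[0]);mask[max(0,y-80):y+80,max(0,x-110):x+110]=g[max(0,y-80):y+80,max(0,x-110):x+110]>205
n,l,st,c=cv2.connectedComponentsWithStats(mask)
for i in range(1,n):
    if st[i,4]>600:
        cn=cv2.findContours((l==i).astype(np.uint8),0,2)[0][0];b=cv2.boxPoints(cv2.minAreaRect(cn))
        P=np.array([ray(m,p,.091) for p in b]);print(st[i],P[:,:2].tolist(),"ctr",P.mean(0))
E
```

```text
tcp [ 0.5217 -0.0092  0.1497] toolx [-0.0023 -0.001  -1.    ] toolz [-0.9775  0.2111  0.002 ] shift [ 5.1691 -0.8682 -0.269 ] turn 0.017759024662064388 F [-0.046   0.445  -0.1833] w 8.679511835353432 t 1.95 q6 -0.5068193639178146
[314.6185 290.4092]
[ 257  266  117   43 3762] [[0.5515088873344648, -0.0185353606822522], [0.4952323329010405, -0.006199158223362616], [0.49935841675513226, 0.016235188868767098], [0.5572850863772989, 0.003495694730104179]] ctr [ 0.5258 -0.0013  0.091 ]
[259 323 113   8 741] [[0.558423828689073, 0.011903618382872502], [0.5019027466124905, 0.024349066314345816], [0.5026345155470344, 0.028299271831036643], [0.5594361198653969, 0.015784873037792677]] ctr [0.5306 0.0201 0.091 ]
```

View pics/w2.png

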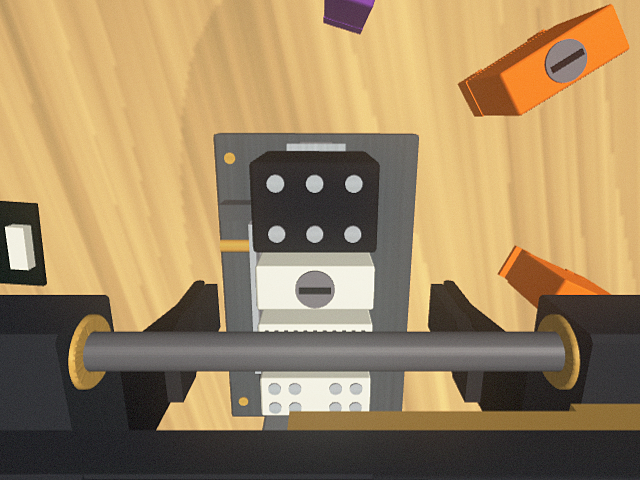

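The dial at (314,289) matches the prediction (315,290), so the module's centre is (0.526,-0.001). I'm descending to a shallow grip on the end faces near the top.

Call:
apply_moves(series=[0,-0.85,-0.3,0,2.5,-0.85,-0.3,0,5.1,-0.85,-0.3,0,5.1,-0.85,-0.3,0])

```text
t: 2.45
tcp_pos: [0.5266, -0.001, 0.0991]
tool_rot: [-0.703, 0.075, 0.704, 0.075]
force: [0.1, 0.1, 0.7]
width: 1.001
```

```bash
python3 - <<'E'
from h import *
go([.526,-.0013,.098],-.213)
E
```

```text
tcp [ 0.5266 -0.001   0.0991] toolx [-0.0013 -0.0003 -1.    ] toolz [-0.9775  0.2111  0.0012] shift [0.1118 0.0442 0.0485] turn 0.017682812295746135 F [0.1179 0.1094 0.7312] w 8.712590442705622 t 2.45 q6 -0.5190700202776487
```

Call:
apply_moves(series=[0,0,0,0,0,0,0,0,0,0,0,0,0,0,0,0,0,0,0,0], jaw=5.5, newtons=45)

```text
t: 3.08
tcp_pos: [0.5269, -0.0012, 0.0999]
tool_rot: [0.703, -0.075, -0.703, -0.075]
force: [-1.2, 0.5, 4.4]
width: 0.682
```

Call:
apply_moves(series=[-0.08,0,0.27,0,-0.15,0,0.53,0,-0.15,0,0.53,0])

```text
t: 3.45
tcp_pos: [0.5249, 0.0002, 0.1013]
tool_rot: [0.706, -0.074, -0.7, -0.075]
force: [6.7, -1.6, -4.3]
width: 0.682
```

Call:
apply_moves(series=[-0.05,0,0.27,0,-0.1,0,0.54,0,-0.1,0,0.54,0])

```text
t: 3.82
tcp_pos: [0.5238, 0.0015, 0.1023]
tool_rot: [0.709, -0.073, -0.697, -0.076]
force: [15.9, -7.1, -14.8]
width: 0.682
```

```bash
python3 - <<'E'
from h import *
go([.526,-.0013,.098],-.213)
E
```

```text
tcp [0.5238 0.0015 0.1023] toolx [ 0.0174  0.0018 -0.9998] toolz [-0.9777  0.2093 -0.0166] shift [ 0.4367  0.2289 -0.2644] turn 0.11952234700280127 F [ 15.9216  -7.1292 -14.7644] w 5.929394192100947 t 3.825 q6 -0.529713961603248
```

Call:
apply_moves(series=[0,0,0.3,0,0,0,0.6,0,0,0,0.6,0])

```text
t: 4.2
tcp_pos: [0.5212, 0.0032, 0.1034]
tool_rot: [0.712, -0.072, -0.695, -0.076]
force: [21.7, -9.0, -17.0]
width: 0.68
```

```bash
python3 - <<'E'
from h import *
print(observe()["moment"])
go([.526,-.0013,.098],-.213)
E
```

```text
[-3.0002 -7.2383 -0.2192]
tcp [0.5212 0.0032 0.1034] toolx [ 0.0246  0.0028 -0.9997] toolz [-0.9777  0.2088 -0.0234] shift [ 0.5536  0.3396 -0.5501] turn 0.14582788448528985 F [ 21.6948  -8.9968 -16.9779] w 5.917521320436086 t 4.2 q6 -0.5363825890286591
```

Call:
apply_moves(series=[0,0,0.3,0,0,0,0.6,0,0,0,0.6,0])

```text
t: 4.58
tcp_pos: [0.5174, 0.0048, 0.1046]
tool_rot: [0.713, -0.072, -0.693, -0.076]
force: [23.7, -8.9, -13.7]
width: 0.678
```

```bash
python3 - <<'E'
from h import *
go([.526,-.0013,.098],-.213)
im=capture("wrist")
s=capture("scene")
o=np.hstack([cv2.resize(im[200:400,180:460],(560,400)),cv2.resize(s[190:330,285:345+25],(240,400))])
cv2.imwrite("pics/w3.png",o[:,:,::-1])
E
```

```text
tcp [0.5174 0.0048 0.1046] toolx [ 0.0293  0.0036 -0.9996] toolz [-0.9777  0.208  -0.0279] shift [ 0.687   0.428  -0.9543] turn 0.19638296021613197 F [ 23.7069  -8.8823 -13.6747] w 5.9022397989673445 t 4.575 q6 -0.5427249394497579
```

View pics/w3.png

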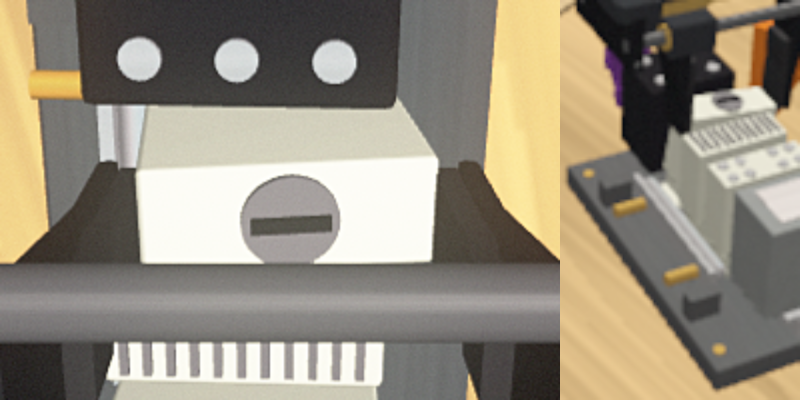

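The module is rocking: its top has leaned to -x and it is still held, with the dial at (290,220) in the crop. It drifts about 4 mm sideways, so I'm correcting that and continuing.

Call:
apply_moves(series=[0,0.2,0.2,0,0,0.35,0.4,0,0,0.4,0.6,0,0,0.4,0.6,0])

```text
t: 5.18
tcp_pos: [0.4992, 0.0011, 0.1023]
tool_rot: [0.704, -0.075, -0.702, -0.076]
force: [-0.6, 0.0, -0.7]
width: 0.644
```

```bash
python3 - <<'E'
from h import *
go([.526,-.0013,.098],-.213)
E
```

```text
tcp [0.4992 0.0011 0.1023] toolx [ 0.0021  0.0006 -1.    ] toolz [-0.9773  0.2118 -0.0019] shift [ 0.4337 -0.3282 -2.6674] turn -0.021802525772659377 F [-0.5644  0.0416 -0.7399] w 5.604531769471345 t 5.175 q6 -0.5416149479977916
```

```bash
python3 - <<'E'
from h import *
im=capture("wrist")
s=capture("scene")
o=np.hstack([cv2.resize(im[180:400,150:450],(480,400)),cv2.resize(s[180:310,290:390],(320,400))])
cv2.imwrite("pics/w4.png",o[:,:,::-1])
E
```

```text
(no output)
```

View pics/w4.png

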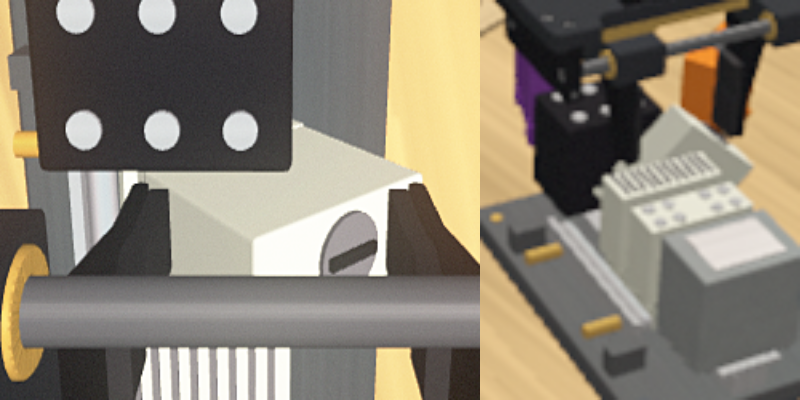

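The crop shows the module freed and rocked about 0.37 rad, resting on the rail edge. The -x fingertip is only at the module's top corner at (415,180), and the +x fingertip is on its +x face. That is a poor bite. I'll open the -x side in small steps, keeping the +x finger in contact, then regrip deeper.

Call:
apply_moves(series=[0,0,0.3,0,0,0,0.4,0], jaw=6.4, newtons=30)

```text
t: 5.52
tcp_pos: [0.4931, 0.0017, 0.1015]
tool_rot: [-0.703, 0.075, 0.704, 0.075]
force: [-0.7, 0.1, -0.3]
width: 0.724
```

Call:
apply_moves(series=[0,0,0.3,0,0,0,0.4,0], jaw=7.2)

```text
t: 5.78
tcp_pos: [0.4897, 0.0027, 0.1018]
tool_rot: [-0.703, 0.075, 0.703, 0.075]
force: [-0.1, -0.7, -0.2]
width: 0.812
```

```bash
python3 - <<'E'
from h import *
go([.526,-.0013,.098],-.213)
im=capture("wrist")
s=capture("scene")
o=np.hstack([cv2.resize(im[180:400,150:450],(480,400)),cv2.resize(s[180:310,290:390],(320,400))])
cv2.imwrite("pics/w5.png",o[:,:,::-1])
E
```

```text
tcp [0.4897 0.0027 0.1018] toolx [-0.0002 -0.     -1.    ] toolz [-0.9775  0.2111  0.0002] shift [ 0.3748 -0.3802 -3.6316] turn 0.014298784222927166 F [-0.1319 -0.7464 -0.2004] w 7.060458266858599 t 5.775 q6 -0.5504859337845031
```

View pics/w5.png

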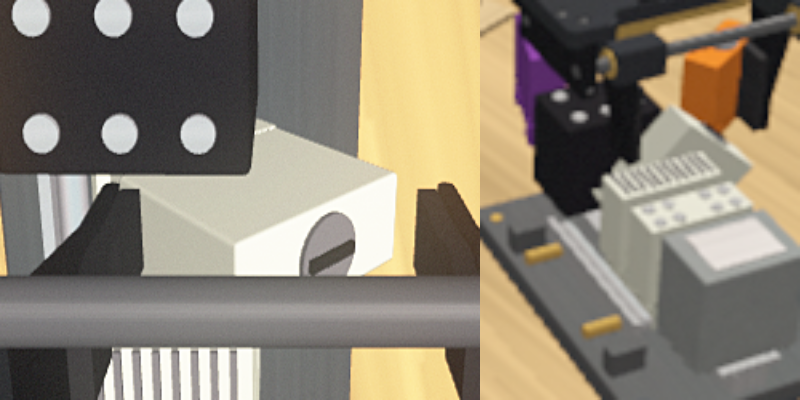

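```bash
cat >> h.py <<'E'
def rayplane(m,uv,p0,n):
    K=np.array(m["intrinsics"]);T=np.array(m["extrinsics"])
    d=T[:3,:3]@np.linalg.solve(K,[uv[0],uv[1],1.]);return T[:3,3]+d*(n@(p0-T[:3,3]))/(n@d)
E
python3 - <<'E'
from h import *
m=camera_model("wrist")
n=np.array([.2115,.977,0]);X=np.array([.977,-.2115,0]);c=np.array([.5258,-.0013,0])
for off in(-.012,-.008):
    p0=c+n*off
    for uv in [(296.9,313.7),(398.1,274.6),(238,276.5)]:   # top +x, top -x, lower +x face
        P=rayplane(m,uv,p0,n);print(off,"standx %.4f z %.4f"%(X@(P-c),P[2]))
t=observe()["tcp_pos"];print("tcp standx",X@(t-c),n@(t-c))
E
```

```text
-0.012 standx -0.0268 z 0.1104
-0.012 standx -0.0681 z 0.0730
-0.012 standx 0.0003 z 0.0752
-0.008 standx -0.0263 z 0.1023
-0.008 standx -0.0700 z 0.0626
-0.008 standx 0.0025 z 0.0650
tcp standx -0.03588886160529063 -0.0037285887794204853
```

The module leans stably at about 0.74 rad (top edge measured at 59 mm against 60 mm), with its foot on the stand base. I'll open fully, go lower around it, cage it, then slide it to -x to clear the lip.

Call:
apply_moves(series=[0,-0.3,0,0,0,-0.6,-0.3,0,1.0,-0.6,-0.3,0,2.1,-0.6,-0.3,0,2.1,-0.6,-0.3,0], jaw=8.7)

```text
t: 6.5
tcp_pos: [0.4937, 0.0076, 0.0796]
tool_rot: [-0.702, 0.076, 0.704, 0.075]
force: [-0.2, 0.7, -0.3]
width: 0.997
```

```bash
python3 - <<'E'
from h import *
n=np.array([.2115,.977,0]);X=np.array([.977,-.2115,0]);c=np.array([.5258,-.0013,0])
o=observe();t=o["tcp_pos"];print("tcp standx",X@(t-c),n@(t-c),t,o["force"])
im=capture("wrist")
s=capture("scene")
o=np.hstack([cv2.resize(im[180:400,150:450],(480,400)),cv2.resize(s[180:310,290:390],(320,400))])
cv2.imwrite("pics/w6.png",o[:,:,::-1])
E
```

```text
tcp standx -0.033240120101948586 0.0019041473169968787 [0.4937 0.0076 0.0796] [-0.1793  0.7392 -0.2672]
```

View pics/w6.png

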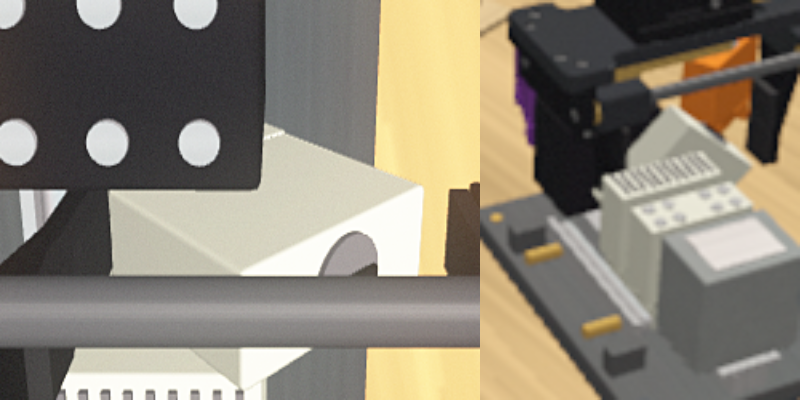

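The module hasn't moved. It stands tilted by itself with a finger outside each end: the left finger at (60,300), the right finger at (460,230) and the top corner at (420,185). I'll close gently to find contact.

Call:
apply_moves(series=[0,0,-0.2,0,0,0,-0.2,0,0,0,-0.2,0], jaw=7.7, newtons=6)

```text
t: 6.98
tcp_pos: [0.4963, 0.0074, 0.0809]
tool_rot: [0.703, -0.075, -0.703, -0.075]
force: [-0.0, -0.4, 0.4]
width: 0.892
```

Call:
apply_moves(series=[0,0,0.25,0,0,0,0.5,0,0,0,0.75,0,0,0,1.0,0,0,0,1.0,0], jaw=7.6)

```text
t: 7.6
tcp_pos: [0.4861, 0.0096, 0.0809]
tool_rot: [-0.703, 0.075, 0.703, 0.075]
force: [1.8, -0.4, 1.5]
width: 0.894
```

```bash
cat >> h.py <<'E'
n_=np.array([.2115,.977,0]);X_=np.array([.977,-.2115,0]);c_=np.array([.5258,-.0013,0])
def st():
    o=observe();t=o["tcp_pos"];print("stand x %.4f y %.4f z %.4f"%(X_@(t-c_),n_@(t-c_),t[2]),"F",o["force"],"w",o["width"]*8.7,"t",o["t"])
def comps(im,m,z,thr=190,lo=200,a0=0):
    g=im.min(axis=2);l=cv2.connectedComponentsWithStats((g>thr).astype(np.uint8))
    return l
E
python3 - <<'E'
from h import *
st()
m=camera_model("wrist");im=capture("wrist");cv2.imwrite("pics/w7.png",im[:,:,::-1])
# bright (top face) region of the module left of the right finger
g=im.min(axis=2);mk=np.zeros(g.shape,np.uint8);mk[250:335,230:440]=(g[250:335,230:440]>205)
n,l,s,c=cv2.connectedComponentsWithStats(mk)
for i in range(1,n):
    if s[i,4]>150:
        cn=max(cv2.findContours((l==i).astype(np.uint8),0,2)[0],key=cv2.contourArea)
        print(s[i],cv2.approxPolyDP(cn,4,True).reshape(-1,2).tolist())
E
```

```text
stand x -0.0411 y 0.0022 z 0.0809 F [ 1.7609 -0.3961  1.4914] w 7.774658705832976 t 7.6
[237 250  26  19 390] [[239, 250], [242, 265], [259, 264], [259, 250]]
[ 308  279  113   53 2444] [[420, 281], [313, 323], [308, 330], [354, 331], [365, 310], [381, 303], [392, 312], [392, 331], [415, 331]]
```

```bash
cat >> h.py <<'E'
def tilt(m,a,b):
    for off in(-.012,-.010,-.008,-.006):
        A,B=[rayplane(m,u,c_+n_*off,n_) for u in(a,b)]
        xa,xb=X_@(A-c_),X_@(B-c_);L=np.hypot(xa-xb,A[2]-B[2]);th=np.arctan2(A[2]-B[2],xa-xb)
        Mx=np.array([np.cos(th),np.sin(th)]);Mz=np.array([-Mx[1],Mx[0]]);C=np.array([xb,B[2]])*1e3
        print(off,"L %.4f th %.3f"%(L,th),"top-x",C,"lip",C+16.5*Mx-67*Mz,"foot-x",C-67*Mz,"rib",C+59.5*Mx-67*Mz)
E
python3 - <<'E'
from h import *
st();tilt(camera_model("wrist"),(310,326),(420.5,280.5))
E
```

```text
stand x -0.0411 y 0.0022 z 0.0809 F [0.2632 0.5687 1.5953] w 7.770598078396315 t 7.65
-0.012 L 0.0543 th 0.725 top-x [-77.8108  73.5848] lip [-21.0142  34.4007] foot-x [-33.3599  23.4538] rib [11.1594 62.9288]
-0.01 L 0.0561 th 0.725 top-x [-79.0195  68.6113] lip [-22.2229  29.4271] foot-x [-34.5686  18.4803] rib [ 9.9507 57.9553]
-0.008 L 0.0579 th 0.725 top-x [-80.2282  63.6378] lip [-23.4316  24.4536] foot-x [-35.7773  13.5068] rib [ 8.742  52.9818]
-0.006 L 0.0597 th 0.725 top-x [-81.4369  58.6643] lip [-24.6403  19.4801] foot-x [-36.986    8.5333] rib [ 7.5333 48.0083]
```

The lip tip is now at stand x ≈ -23, clear of the rail edge at -17.5. The foot is on the base, and both fingers are in light contact. I'll go a little further, then let the grip right it.

Call:
apply_moves(series=[0,0,0.25,0,0,0,0.5,0,0,0,0.7,0,0,0,0.7,0])

```text
t: 8.15
tcp_pos: [0.4795, 0.011, 0.0809]
tool_rot: [0.703, -0.075, -0.703, -0.075]
force: [1.8, -1.4, 2.4]
width: 0.891
```

Call:
apply_moves(series=[0,0,0,0,0,0,0,0,0,0,0,0,0,0,0,0], jaw=5.6, newtons=20)

```text
t: 8.65
tcp_pos: [0.4796, 0.011, 0.0808]
tool_rot: [-0.703, 0.075, 0.703, 0.075]
force: [-0.2, 0.2, 3.2]
width: 0.882
```

```bash
python3 - <<'E'
from h import *
st()
E
```

```text
stand x -0.0477 y 0.0022 z 0.0808 F [-0.2128  0.1762  3.1937] w 7.673929027997401 t 8.65
```

The module is wedged edge to edge at 77 mm and can't right itself in the grip. I'll cage it loosely and walk the hand to +x so it leans back down onto the rail top, with the +x finger guarding the motion.

Call:
apply_moves(series=[0,0,0,0,0,0,-0.3,0,0,0,-0.6,0,0,0,-0.9,0,0,0,-1.2,0], jaw=8.0, newtons=10)

```text
t: 9.28
tcp_pos: [0.4916, 0.0084, 0.0806]
tool_rot: [-0.703, 0.075, 0.703, 0.075]
force: [0.6, 0.3, 0.2]
width: 0.92
```

```bash
python3 - <<'E'
from h import *
st()
m=camera_model("wrist");im=capture("wrist");cv2.imwrite("pics/w8.png",im[:,:,::-1])
g=im.min(axis=2);mk=np.zeros(g.shape,np.uint8);mk[240:335,230:440]=(g[240:335,230:440]>205)
n,l,s,c=cv2.connectedComponentsWithStats(mk)
for i in range(1,n):
    if s[i,4]>150:
        cn=max(cv2.findContours((l==i).astype(np.uint8),0,2)[0],key=cv2.contourArea)
        print(s[i],cv2.approxPolyDP(cn,4,True).reshape(-1,2).tolist())
E
```

```text
stand x -0.0355 y 0.0023 z 0.0806 F [0.6477 0.3188 0.1809] w 8.00190562317645 t 9.275
[255 245  25  24 460] [[262, 246], [256, 261], [265, 268], [275, 266], [278, 251]]
[ 251  291  158   41 3421] [[408, 294], [257, 317], [251, 326], [255, 331], [311, 331], [323, 315], [343, 309], [359, 318], [364, 331], [404, 331]]
```

```bash
python3 - <<'E'
from h import *
tilt(camera_model("wrist"),(252,320),(409,293))
E
```

```text
-0.012 L 0.0556 th 0.377 top-x [-64.9915  85.6202] lip [-25.0054  29.3853] foot-x [-40.3488  23.3166] rib [14.9805 45.2007]
-0.01 L 0.0574 th 0.377 top-x [-65.9761  81.0375] lip [-25.9901  24.8026] foot-x [-41.3335  18.7339] rib [13.9958 40.618 ]
-0.008 L 0.0593 th 0.377 top-x [-66.9608  76.4548] lip [-26.9747  20.2198] foot-x [-42.3182  14.1511] rib [13.0112 36.0353]
-0.006 L 0.0611 th 0.377 top-x [-67.9454  71.872 ] lip [-27.9594  15.6371] foot-x [-43.3028   9.5684] rib [12.0265 31.4525]
```

As predicted, it has leaned back to about 0.38 rad with its foot on the base, the rib just above the rail top and the lip still clear. I'll finish the lean and grip.

Call:
apply_moves(series=[0,0,-0.3,0,0,0,-0.6,0,0,0,-0.9,0,0,0,-0.9,0])

```text
t: 9.82
tcp_pos: [0.5003, 0.0065, 0.0807]
tool_rot: [-0.703, 0.075, 0.703, 0.075]
force: [0.1, -0.1, 0.2]
width: 0.922
```

Call:
apply_moves(series=[0,0,0,0,0,0,0,0,0,0,0,0,0,0,0,0,0,0,0,0], jaw=5.5, newtons=25)

```text
t: 10.45
tcp_pos: [0.5, 0.0066, 0.0807]
tool_rot: [-0.703, 0.075, 0.703, 0.075]
force: [-0.1, 0.0, -0.6]
width: 0.785
```

Call:
apply_moves(series=[0,0,0,0,0,0,0,0,0,0,0,0], newtons=50)

```text
t: 10.82
tcp_pos: [0.5002, 0.0066, 0.0807]
tool_rot: [0.703, -0.075, -0.703, -0.075]
force: [-0.7, 0.6, -1.7]
width: 0.775
```

```bash
python3 - <<'E'
from h import *
st()
E
```

```text
stand x -0.0267 y 0.0023 z 0.0807 F [-0.7388  0.6169 -1.7033] w 6.745157207410915 t 10.825
```

Call:
apply_moves(series=[-0.4,0,0,0,-0.8,0,0.1,0,-1.2,0,0.3,0,-1.6,0,0.5,0,-2.0,0,0.5,0])

```text
t: 11.45
tcp_pos: [0.495, 0.0077, 0.1011]
tool_rot: [0.703, -0.075, -0.703, -0.075]
force: [-0.5, -0.4, -1.5]
width: 0.778
```

```bash
python3 - <<'E'
from h import *
st()
m=camera_model("wrist");im=capture("wrist");cv2.imwrite("pics/w9.png",im[:,:,::-1])
s=capture("scene")
o=np.hstack([im[160:400,180:460],cv2.resize(s[150:310,280:400],(180,240))])
cv2.imwrite("pics/v9.png",o[:,:,::-1])
E
```

```text
stand x -0.0320 y 0.0023 z 0.1011 F [-0.5117 -0.3502 -1.5339] w 6.7644445096419155 t 11.45
```

View pics/v9.png

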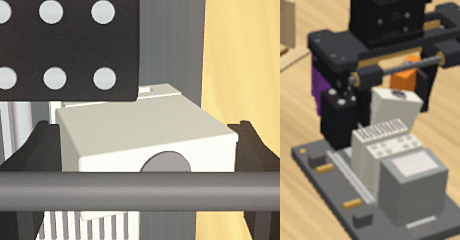

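The view shows the module lifted clear, held at its top between the fingers and tilted about 0.3 rad. The measured weight is about 1.5 N. I'll carry it high to the free part of the mat.

Call:
apply_moves(series=[-2,0,0,0,-5,0,0,0,-8,0,0,0,-10,-1,0.3,0,-10,-3,1,0])

```text
t: 12.18
tcp_pos: [0.4928, 0.0393, 0.2026]
tool_rot: [0.704, -0.075, -0.702, -0.076]
force: [-0.2, 0.5, -2.1]
width: 0.779
```

Call:
apply_moves(series=[0,-3.5,1.1,0,0,-7.5,2.3,0,0,-11.5,3.5,0,0,-15.5,4.8,0,0,-19,6,0])

```text
t: 12.8
tcp_pos: [0.4729, 0.2389, 0.2005]
tool_rot: [-0.703, 0.075, 0.703, 0.075]
force: [-0.4, -0.1, -1.9]
width: 0.773
```

Call:
apply_moves(series=[0,-3.5,1,0,0,-6.5,2,0,0,-8.8,2.7,0,0,-9.6,2.8,0,0,-9.6,2.8,0])

```text
t: 13.42
tcp_pos: [0.4662, 0.3371, 0.2005]
tool_rot: [-0.703, 0.075, 0.703, 0.075]
force: [0.8, -0.4, -1.9]
width: 0.781
```

```bash
python3 - <<'E'
from h import *
st();go([.466,.338,.2],-.213)
m=camera_model("wrist");im=capture("wrist");cv2.imwrite("pics/w10.png",im[:,:,::-1])
s=capture("scene");cv2.imwrite("pics/s10.png",s[:,:,::-1]);ms=camera_model("scene");print(proj(ms,observe()["tcp_pos"]),proj(ms,[.466,.338,.003]))
E
```

```text
stand x -0.1298 y 0.3180 z 0.2005 F [ 0.7732 -0.4014 -1.8978] w 6.797616390302426 t 13.425
tcp [0.4662 0.3371 0.2005] toolx [-0.0005 -0.0006 -1.    ] toolz [-0.9774  0.2113  0.0004] shift [ 0.0459 -0.086   0.0406] turn 0.008296265448894691 F [ 0.7732 -0.4014 -1.8978] w 6.797616390302426 t 13.425 q6 -1.1202862117270393
[549.3543 261.8211] [513.4424 366.848 ]
```

Call:
apply_moves(series=[3,0,0,0,6.5,0,0,0,10,0,0,0,12,0,0,0,12.5,0,0,0])

```text
t: 14.15
tcp_pos: [0.4659, 0.3356, 0.0746]
tool_rot: [-0.702, 0.077, 0.704, 0.075]
force: [0.1, -0.3, -2.0]
width: 0.775
```

Call:
apply_moves(series=[0.2,0,0,0,0.4,0,0,0,0.6,0,0,0,0.6,0,0,0])

```text
t: 14.65
tcp_pos: [0.4663, 0.3373, 0.07]
tool_rot: [0.703, -0.075, -0.703, -0.075]
force: [-0.2, 0.1, -2.2]
width: 0.776
```

Call:
apply_moves(series=[0.15,0,0,0,0.3,0,0,0,0.3,0,0,0])

```text
t: 15.02
tcp_pos: [0.4664, 0.3375, 0.0674]
tool_rot: [0.703, -0.075, -0.703, -0.075]
force: [-0.9, -0.5, 4.1]
width: 0.776
```

It touched at TCP z = 0.0675 (0.0684 predicted). I'll loosen the grip and press down gently so it rights itself onto both legs.

Call:
apply_moves(series=[0,0,0,0,0.2,0,0,0,0.4,0,0,0,0.4,0,0,0], newtons=10)

```text
t: 15.52
tcp_pos: [0.4689, 0.3384, 0.0648]
tool_rot: [0.705, -0.073, -0.701, -0.076]
force: [4.5, -2.4, 6.8]
width: 0.782
```

Call:
apply_moves(series=[0.2,0,0,0,0.4,0,0,0,0.6,0,0,0,0.6,0,0,0])

```text
t: 16.02
tcp_pos: [0.4668, 0.3376, 0.0569]
tool_rot: [0.703, -0.075, -0.703, -0.075]
force: [2.9, 0.3, 4.6]
width: 0.731
```

Call:
apply_moves(series=[0.2,0,0,0,0.4,0,0,0,0.6,0,0,0,0.6,0,0,0])

```text
t: 16.52
tcp_pos: [0.4664, 0.3374, 0.0508]
tool_rot: [0.703, -0.075, -0.703, -0.075]
force: [3.4, 0.2, 3.8]
width: 0.699
```

```bash
python3 - <<'E'
from h import *
go([.466,.338,.05],-.213)
E
```

```text
tcp [0.4664 0.3374 0.0508] toolx [ 0.0004  0.0004 -1.    ] toolz [-0.9774  0.2112 -0.0003] shift [ 0.0765 -0.0474  0.0525] turn 0.009341236791419946 F [3.4255 0.1968 3.7801] w 6.077568800162554 t 16.525 q6 -1.1205345393955868
```

Call:
apply_moves(series=[0.2,0,0,0,0.3,0,0,0,0.3,0,0,0,0.3,0,0,0], newtons=20)

```text
t: 17.02
tcp_pos: [0.4666, 0.3375, 0.0487]
tool_rot: [0.703, -0.075, -0.703, -0.075]
force: [2.8, -1.7, 8.4]
width: 0.689
```

It's flush and upright (width 59.9 mm). Releasing.

Call:
apply_moves(series=[-0.1,0,0,0,-0.1,0,0,0,-0.1,0,0,0], jaw=8.7)

```text
t: 17.4
tcp_pos: [0.4653, 0.3365, 0.0478]
tool_rot: [-0.702, 0.076, 0.704, 0.074]
force: [0.3, 0.1, -0.1]
width: 0.934
```

Call:
apply_moves(series=[-3,0,0,0,-7,0,0,0,-11,0,0,0,-14.5,0,0,0,-14.5,1,0,0])

```text
t: 18.02
tcp_pos: [0.465, 0.3287, 0.1965]
tool_rot: [0.704, -0.073, -0.702, -0.077]
force: [-0.2, -0.5, -0.9]
width: 1.0
```

Call:
apply_moves(series=[0,1,0,0,0,1.5,0,0,0,1.5,0,0])

```text
t: 18.4
tcp_pos: [0.4606, 0.312, 0.1929]
tool_rot: [-0.703, 0.076, 0.703, 0.075]
force: [0.9, -0.2, -0.5]
width: 0.999
```

```bash
python3 - <<'E'
from h import *
go([.466,.338,.05],-.213)
m=camera_model("wrist");im=capture("wrist");cv2.imwrite("pics/w11.png",im[:,:,::-1])
u0=proj(m,[.466,.338,.07]);print(u0)
import pickle;pickle.dump(m,open("w11.pkl","wb"))
t=capture("top");cv2.imwrite("pics/t11.png",t[:,:,::-1])
s=capture("scene");cv2.imwrite("pics/s11.png",s[:,:,::-1])
v=np.hstack([im,np.vstack([cv2.resize(s[240:420,420:600],(240,240)),cv2.resize(t[200:350,90:240],(240,240))])]) if 0 else np.hstack([cv2.resize(im,(560,420)),np.vstack([cv2.resize(s[250:430,430:610],(210,210)),cv2.resize(t[280:370,415:505],(210,210))])])
cv2.imwrite("pics/v11.png",v[:,:,::-1])
E
```

```text
tcp [0.4606 0.312  0.1929] toolx [-0.0013 -0.0015 -1.    ] toolz [-0.9773  0.2118  0.001 ] shift [14.2807 -2.6789  0.0107] turn -0.023697323651576653 F [ 0.9148 -0.2086 -0.5034] w 8.69553925150676 t 18.4 q6 -1.100001446845945
[323.6048 272.7473]
```

View pics/v11.png

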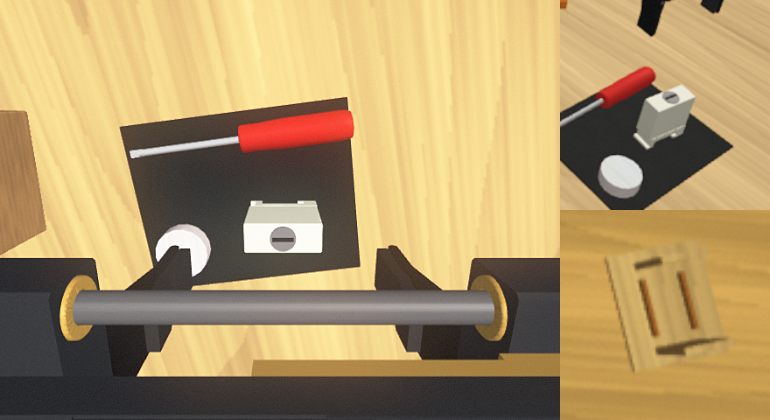

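The module stands upright on the mat with its dial at about (283,238) in the view. The tin and screwdriver are untouched. Now I'll measure it for the broad-face grasp.

```bash
python3 - <<'E'
from h import *
import pickle
m=pickle.load(open("w11.pkl","rb"));im=cv2.imread("pics/w11.png")
g=im.min(axis=2);hsv=cv2.cvtColor(im,cv2.COLOR_BGR2HSV)
mk=np.zeros(g.shape,np.uint8);mk[245:300,270:380]=(g[245:300,270:380]>215)
mk=cv2.morphologyEx(mk,cv2.MORPH_OPEN,np.ones((3,3)))
n,l,s,c=cv2.connectedComponentsWithStats(mk);i=1+np.argmax(s[1:,4])
cn=max(cv2.findContours((l==i).astype(np.uint8),0,2)[0],key=cv2.contourArea);b=cv2.boxPoints(cv2.minAreaRect(cn))
P=np.array([ray(m,p,.070) for p in b]);print(s[i],b.tolist(),P[:,:2].tolist(),"ctr",P.mean(0),np.linalg.norm(P[1]-P[0]),np.linalg.norm(P[2]-P[1]))
d=np.zeros_like(mk);d[255:292,305:342]=(g[255:292,305:342]<160);M=cv2.moments(d,True);u=(M['m10']/M['m00'],M['m01']/M['m00']);D=ray(m,u,.074);print("dial",u,D)
e=P[np.argmax(P[:,0])]
go([D[0],D[1],.07],-.2126+np.pi/2)
E
```

```text
[ 279  255   89   34 2219] [[279.0, 255.0], [367.0, 255.0], [367.0, 288.0], [279.0, 288.0]] [[0.49195256106584045, 0.31966655063289917], [0.43555616512564255, 0.3319178172643241], [0.43986192811073643, 0.3548417161893389], [0.49755182196219283, 0.3423052468375567]] ctr [0.4662 0.3372 0.07  ] 0.05771175797978985 0.023324766597076562
dial (323.06505295007565, 275.1951588502269) [0.4664 0.3381 0.074 ]
tcp [0.461  0.3128 0.1933] toolx [-0.0004 -0.0006 -1.    ] toolz [-0.9774  0.2113  0.0003] shift [12.3292 -2.5942  0.0001] turn 89.98346555748515 F [ 0.0735  0.607  -0.3863] w 8.714762344879075 t 18.55 q6 -1.1000853391895578
```

Call:
apply_moves(series=[0,0,0,-10,0,0,0,-20,0,0,0,-30,0,0,0,-40,0,0,0,-50], jaw=5)

```text
t: 19.18
tcp_pos: [0.461, 0.313, 0.1935]
tool_rot: [-0.668, -0.231, 0.668, -0.231]
force: [-0.5, 0.3, -0.6]
width: 0.593
```

Call:
apply_moves(series=[0,0,0,-10,0,0,0,-20,0,0,0,-30,0,0,0,-40,0,0,0,-40])

```text
t: 19.8
tcp_pos: [0.461, 0.313, 0.1936]
tool_rot: [-0.551, -0.444, 0.551, -0.444]
force: [-0.5, 0.5, -0.3]
width: 0.574
```

```bash
python3 - <<'E'
from h import *
go([.4663,.3377,.05],-.2135+np.pi/2)
E
```

```text
tcp [0.461  0.313  0.1936] toolx [-0.0001 -0.0002 -1.    ] toolz [-0.2131 -0.977   0.0002] shift [14.3564 -0.006  -2.5297] turn -0.07118968417333105 F [-0.5171  0.5398 -0.2895] w 4.994264297163675 t 19.8 q6 0.4686945982684624
```

Call:
apply_moves(series=[0,0,-1.5,0,3,0,-2.5,0,6,0,-2.5,0,6,0,-2.5,0])

```text
t: 20.3
tcp_pos: [0.4653, 0.3369, 0.1313]
tool_rot: [-0.549, -0.443, 0.553, -0.444]
force: [0.3, -0.1, -0.2]
width: 0.576
```

Call:
apply_moves(series=[3,0,0,0,6,0,0,0,8,0,0,0,8.3,0,0,0,8.3,0,0,0])

```text
t: 20.92
tcp_pos: [0.467, 0.3382, 0.052]
tool_rot: [0.551, 0.444, -0.549, 0.444]
force: [-0.2, 0.8, 1.3]
width: 0.573
```

Call:
apply_moves(series=[0,0,0,0,0,0,0,0,0,0,0,0,0,0,0,0,0,0,0,0], jaw=2, newtons=40)

```text
t: 21.55
tcp_pos: [0.4662, 0.3371, 0.051]
tool_rot: [-0.55, -0.444, 0.55, -0.444]
force: [-0.5, -1.1, 3.2]
width: 0.272
```

```bash
python3 - <<'E'
from h import *
go([.4663,.3377,.05],-.2135+np.pi/2)
E
```

```text
tcp [0.4662 0.3371 0.051 ] toolx [-0.     -0.0003 -1.    ] toolz [-0.2112 -0.9774  0.0002] shift [ 0.1033 -0.0055 -0.063 ] turn 0.03749028723522802 F [-0.4841 -1.0728  3.2259] w 2.3679904663210087 t 21.55 q6 0.4502632018368068
```

Gripped by the broad faces (23.7 mm). I'll lift and carry it toward the carrier, stopping short for a look.

Call:
apply_moves(series=[-2,0,0,0,-6,0,0,0,-10,0,0,0,-14,0,0,0,-17,0,1.5,0])

```text
t: 22.18
tcp_pos: [0.4632, 0.3232, 0.2219]
tool_rot: [0.551, 0.444, -0.55, 0.444]
force: [0.9, 0.9, -3.1]
width: 0.271
```

```bash
python3 - <<'E'
from h import *
go([.37,-.29,.22],-.2135+np.pi/2)
E
```

```text
tcp [0.4632 0.3232 0.2219] toolx [ 0.0008  0.0013 -1.    ] toolz [-0.2107 -0.9776 -0.0015] shift [ 0.1057  3.8088 61.9061] turn 0.07156277307560933 F [ 0.8801  0.8697 -3.1291] w 2.36108552518378 t 22.175 q6 0.462691779739947
```

Call:
apply_moves(series=[0,0.3,4,0,0,0.6,9,0,0,0.9,14,0,0,1.2,19,0,0,1.5,24,0])

```text
t: 22.8
tcp_pos: [0.4261, 0.0833, 0.2203]
tool_rot: [-0.55, -0.444, 0.55, -0.444]
force: [0.1, -0.5, -3.1]
width: 0.268
```

Call:
apply_moves(series=[0,0.3,5,0,0,0.6,10,0,0,0.9,15,0,0,1.2,20,0,0,1.5,25,0])

```text
t: 23.42
tcp_pos: [0.388, -0.1641, 0.2205]
tool_rot: [0.55, 0.444, -0.55, 0.444]
force: [1.1, 0.5, -1.6]
width: 0.27
```

Call:
apply_moves(series=[0,0.3,4.5,0,0,0.6,8.5,0,0,0.8,11.5,0,0,0.8,12.5,0,0,0.8,12.5,0])

```text
t: 24.05
tcp_pos: [0.3698, -0.2865, 0.2202]
tool_rot: [-0.551, -0.444, 0.551, -0.443]
force: [-0.1, 0.1, -2.5]
width: 0.272
```

```bash
python3 - <<'E'
from h import *
go([.37,-.29,.22],-.2135+np.pi/2)
m=camera_model("wrist");im=capture("wrist");cv2.imwrite("pics/w12.png",im[:,:,::-1])
import pickle;pickle.dump(m,open("w12.pkl","wb"))
for p in ([.457,-.306,.006],[.49,-.29,.084],[.424,-.32,.084]): print(proj(m,p))
g=cv2.cvtColor(im,cv2.COLOR_RGB2HSV);print(g[60:300:20,320].tolist())
E
```

```text
tcp [ 0.3698 -0.2865  0.2202] toolx [-0.0008  0.0007 -1.    ] toolz [-0.2125 -0.9772 -0.0006] shift [0.0237 0.0888 0.336 ] turn -0.038370640439712035 F [-0.1153  0.1146 -2.5128] w 2.366817564233583 t 24.05 q6 1.6677536932275792
[326.2159  95.8785]
[289.1901  40.2467]
[359.1647 139.3577]
[[19, 102, 211], [20, 99, 225], [18, 103, 218], [21, 97, 231], [21, 98, 232], [22, 93, 234], [20, 116, 229], [18, 120, 212], [23, 30, 176], [22, 36, 133], [25, 33, 132], [23, 18, 239]]
```

```bash
python3 - <<'E'
import cv2
a=cv2.imread("pics/w12.png")[0:225,190:490];b=cv2.resize(a,(780,585),interpolation=cv2.INTER_CUBIC)
for i in range(0,300,50): cv2.line(b,(int(i*2.6),0),(int(i*2.6),8),(0,0,255),2)
for i in range(0,225,50): cv2.line(b,(0,int(i*2.6)),(8,int(i*2.6)),(0,0,255),2)
cv2.imwrite("pics/v12.png",b)
E
```

View pics/v12.png

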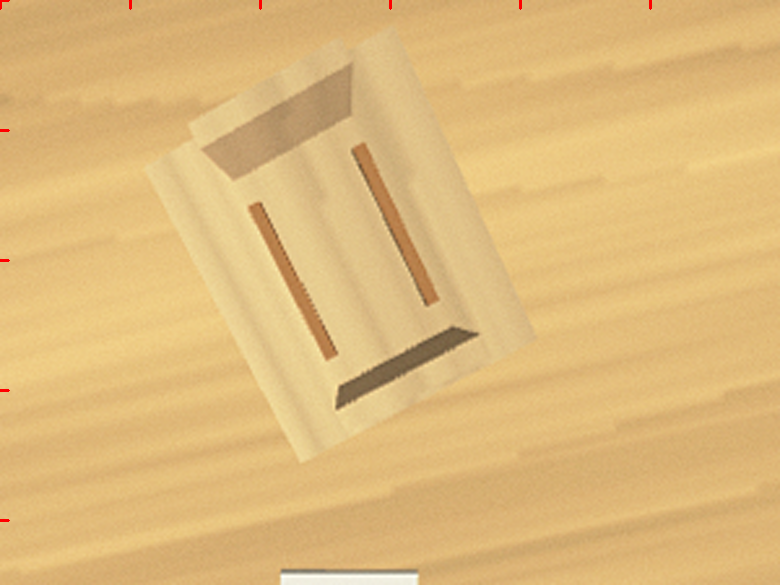

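The last view shows the carrier clearly. Its base corners are near crop (145,167), (302,462), (536,338) and (390,30), and its brown strips run (255,204)–(332,357) and (360,146)–(432,303). I'll take centre and yaw from the strips and check them against the base and the cheeks.

```bash
python3 - <<'E'
from h import *
import pickle
m=pickle.load(open("w12.pkl","rb"));im=cv2.imread("pics/w12.png");h=cv2.cvtColor(im,cv2.COLOR_BGR2HSV)
mk=np.zeros(h.shape[:2],np.uint8);mk[40:150,270:370]=((h[40:150,270:370,1]>135)&(h[40:150,270:370,2]>130)).astype(np.uint8)
n,l,s,c=cv2.connectedComponentsWithStats(mk);C=[];A=[]
for i in range(1,n):
    if s[i,4]>80:
        cn=max(cv2.findContours((l==i).astype(np.uint8),0,2)[0],key=cv2.contourArea);b=cv2.boxPoints(cv2.minAreaRect(cn))
        P=np.array([ray(m,p,.014) for p in b])[:,:2];e=P[1]-P[0];f=P[2]-P[1];L=e if np.linalg.norm(e)>np.linalg.norm(f) else f
        L=L*np.sign(L[0]);print(s[i],"ctr",P.mean(0),"len",np.linalg.norm(L),"wid",min(np.linalg.norm(e),np.linalg.norm(f)),"yaw",np.arctan2(L[1],L[0]));C.append(P.mean(0));A.append(np.arctan2(L[1],L[0]))
C=np.array(C);d=C[1]-C[0];print("mid",C.mean(0),"sep",np.linalg.norm(d),"perp yaw",np.arctan2(d[1],d[0]))
f=lambda L,z:np.array([ray(m,(190+x/2.6,y/2.6),z)[:2] for x,y in L])
B=f([(145,167),(302,462),(536,338),(395,28)],.006);print("base",B.tolist(),"ctr",B.mean(0),[np.linalg.norm(B[i]-B[i-1]) for i in range(4)])
T=f([(202,150),(352,65),(337,408),(480,334)],.084);print("cheek tops",T.tolist(),"ctr",T.mean(0))
Q=f([(233,180),(352,115),(340,387),(453,327)],.006);print("cheek feet",Q.tolist(),"ctr",Q.mean(0))
E
```

```text
[326  55  33  62 333] ctr [ 0.4611 -0.3194] len 0.04902928771420829 wid 0.003892013976264863 yaw 0.264435695374608
[286  78  33  60 305] ctr [ 0.4519 -0.2857] len 0.04902841388334838 wid 0.0037691555474125863 yaw 0.25734329470584427
mid [ 0.4565 -0.3025] sep 0.03492052990206192 perp yaw 1.8379964880119004
base [[0.4932423920739738, -0.24969850332605298], [0.3969986238313569, -0.27586785793073615], [0.41921522656983135, -0.35588705698014156], [0.5141265581837658, -0.3304652979334073]] ctr [ 0.4559 -0.303 ] [np.float64(0.08342315928594375), np.float64(0.09973814739588961), np.float64(0.08304606946597505), np.float64(0.0982569422573309)]
cheek tops [[0.4833220339370785, -0.27497118085668143], [0.4935174742227947, -0.31299875877435723], [0.4185586252673626, -0.2929553715375231], [0.4285386404474972, -0.3308494199776889]] ctr [ 0.456  -0.3029]
cheek feet [[0.48409203791925604, -0.27459293262896284], [0.49405991768220764, -0.31335030985864337], [0.4175532555345537, -0.2929035139887779], [0.4279897607815829, -0.3312042920889311]] ctr [ 0.4559 -0.303 ]
```

Everything agrees: centre (0.456,-0.303), yaw 0.264, and the sizes match. Now I'll align above the carrier.

```bash
python3 - <<'E'
from h import *
go([.456,-.3029,.16],.2635+np.pi/2)
E
```

```text
tcp [ 0.37   -0.2861  0.2204] toolx [-0.0005  0.0007 -1.    ] toolz [-0.2115 -0.9774 -0.0005] shift [ 6.0332  8.7654 -0.1712] turn -27.30803359802185 F [-0.1893  0.1491 -2.0032] w 2.366906462138568 t 24.1 q6 1.6677426909022448
```

Call:
apply_moves(series=[0,3,0,-7,1,6,-0.1,-14,3,8.8,-0.2,-21,5,8.8,-0.2,-27.3,6,8.8,-0.2,-27.3])

```text
t: 24.72
tcp_pos: [0.4565, -0.3018, 0.1594]
tool_rot: [0.43, 0.562, -0.43, 0.561]
force: [0.0, -0.1, -1.7]
width: 0.278
```

Call:
apply_moves(series=[0,0,0,0,0,0,0,0,0,0,0,0])

```text
t: 25.1
tcp_pos: [0.457, -0.3034, 0.1618]
tool_rot: [0.43, 0.561, -0.43, 0.562]
force: [-0.4, 0.4, -2.3]
width: 0.268
```

```bash
python3 - <<'E'
from h import *
go([.456,-.3029,.06],.2635+np.pi/2)
m=camera_model("wrist");im=capture("wrist");cv2.imwrite("pics/w13.png",im[:,:,::-1])
# held module's front end: expected top edge at tool +y 30 mm, z tcp+20
o=observe();M=R.from_quat(o["tool_rot"]).as_matrix();t=o["tcp_pos"]
for dy in(.028,.030,.032): print(dy,proj(m,t+M@np.array([-.020,dy,0])))
u=proj(m,t+M@np.array([-.020,.03,0]));col=int(u[0]-25);print(col,[(r,int(im[r,col].min())) for r in range(int(u[1])-16,int(u[1])+14,2)])
E
```

```text
tcp [ 0.457  -0.3034  0.1618] toolx [ 0.0019 -0.0007 -1.    ] toolz [ 0.2602 -0.9656  0.0012] shift [10.1814 -0.1041 -0.0833] turn -0.017558971352403682 F [-0.4389  0.3607 -2.2717] w 2.33515508132136 t 25.1 q6 2.1241995598937997
0.028 [327.6551 277.3695]
0.03 [327.6703 271.2949]
0.032 [327.6857 265.1691]
302 [(255, 115), (257, 113), (259, 115), (261, 114), (263, 116), (265, 110), (267, 129), (269, 162), (271, 202), (273, 228), (275, 224), (277, 225), (279, 226), (281, 228), (283, 227)]
```

The held module's front edge is 30.4 mm from the TCP, so it's centred in the hand. Lowering.

Call:
apply_moves(series=[0,-0.1,-0.1,0,2,-0.1,-0.1,0,4,-0.1,-0.1,0,6,-0.1,-0.1,0,6,-0.1,-0.1,0])

```text
t: 25.78
tcp_pos: [0.4543, -0.3022, 0.0995]
tool_rot: [0.43, 0.563, -0.43, 0.56]
force: [0.1, 0.2, -2.0]
width: 0.275
```

```bash
python3 - <<'E'
from h import *
go([.456,-.3029,.054],.2635+np.pi/2)
E
```

```text
tcp [ 0.4543 -0.3022  0.0995] toolx [-0.0035  0.0013 -1.    ] toolz [ 0.2601 -0.9656 -0.0021] shift [4.5478 0.1618 0.1206] turn -0.02436298288879267 F [ 0.1267  0.1729 -1.9753] w 2.3884860382157984 t 25.775 q6 2.1240030221683988
```

Call:
apply_moves(series=[1,0.08,0.06,0,2,0.08,0.06,0,3,0.08,0.06,0,3,0.08,0.06,0,3,0.08,0.06,0])

```text
t: 26.4
tcp_pos: [0.4566, -0.303, 0.0709]
tool_rot: [0.43, 0.561, -0.43, 0.562]
force: [-0.3, -0.5, -2.3]
width: 0.274
```

```bash
python3 - <<'E'
from h import *
go([.456,-.3029,.054],.2635+np.pi/2)
E
```

```text
tcp [ 0.4566 -0.303   0.0709] toolx [ 0.0002 -0.0002 -1.    ] toolz [ 0.2606 -0.9654  0.0003] shift [ 1.6863 -0.0523 -0.0268] turn 0.010216862078851634 F [-0.2756 -0.4948 -2.2922] w 2.3880445871663163 t 26.4 q6 2.124226590802302
```

Centred to within 0.6 mm with no contact force. Going down until it touches.

Call:
apply_moves(series=[0.4,0,0,0,0.8,0,0,0,1.2,0,0,0,1.5,0,0,0,1.5,0,0,0])

```text
t: 27.02
tcp_pos: [0.4562, -0.3028, 0.0554]
tool_rot: [0.43, 0.562, -0.43, 0.561]
force: [1.0, 0.3, -1.6]
width: 0.268
```

Call:
apply_moves(series=[0.1,0,0,0,0.25,0,0,0,0.4,0,0,0,0.4,0,0,0])

```text
t: 27.52
tcp_pos: [0.4567, -0.303, 0.054]
tool_rot: [0.43, 0.561, -0.43, 0.562]
force: [-3.1, 3.4, 11.0]
width: 0.275
```

It's seated at TCP z = 0.054 as predicted, pressing with 11 N. Releasing and retreating.

Call:
apply_moves(series=[-0.2,0,0,0,-0.2,0,0,0,-0.2,0,0,0,-0.2,0,0,0], jaw=5)

```text
t: 28.02
tcp_pos: [0.4563, -0.3029, 0.0535]
tool_rot: [0.43, 0.562, -0.43, 0.561]
force: [0.7, 0.7, 0.1]
width: 0.56
```

Call:
apply_moves(series=[-2,0,0,0,-5,0,0,0,-9,0,0,0,-13,0,0,0,-15,0,0,0])

```text
t: 28.65
tcp_pos: [0.4572, -0.3033, 0.2062]
tool_rot: [0.43, 0.56, -0.43, 0.563]
force: [0.6, -0.0, -0.7]
width: 0.576
```

Call:
apply_moves(series=[0,-3,0,0,0,-6,0,0,0,-6,0,0,0,-6,0,0])

```text
t: 29.15
tcp_pos: [0.3989, -0.3187, 0.2039]
tool_rot: [0.43, 0.561, -0.43, 0.562]
force: [0.7, 0.5, -0.5]
width: 0.569
```

```bash
python3 - <<'E'
from h import *
go([.456,-.3029,.2],.2635+np.pi/2)
m=camera_model("wrist");im=capture("wrist");cv2.imwrite("pics/w14.png",im[:,:,::-1])
u=proj(m,[.456,-.3029,.077]);print("exp dial px",u)
g=im.min(axis=2);hs=cv2.cvtColor(im,cv2.COLOR_RGB2HSV)
x,y=int(u[0]),int(u[1]);mk=np.zeros(g.shape,np.uint8);sl=(slice(max(0,y-60),y+60),slice(x-60,x+60))
mk[sl]=(hs[sl][:,:,1]<40)&(g[sl]>80)
n,l,s,c=cv2.connectedComponentsWithStats(mk);i=1+np.argmax(s[1:,4]);print(s[i])
top=((l==i)&(g>205)).astype(np.uint8);cn=max(cv2.findContours(top,0,2)[0],key=cv2.contourArea);b=cv2.boxPoints(cv2.minAreaRect(cn))
for z in(.073,.08):
    P=np.array([ray(m,p,z) for p in b]);e=P[1]-P[0];f=P[2]-P[1];print(z,"ctr",P.mean(0),np.linalg.norm(e),np.linalg.norm(f),np.arctan2(e[1],e[0]),np.arctan2(f[1],f[0]))
d=np.zeros_like(mk);d[y-14:y+14,x-14:x+14]=(g[y-14:y+14,x-14:x+14]<165);M=cv2.moments(d,True);print("dial",ray(m,(M['m10']/M['m00'],M['m01']/M['m00']),.077))
# bystanders: before/after in the top camera
t=capture("top");a=cv2.imread("pics/top0.png")[:,:,::-1];df=(np.abs(t.astype(int)-a).max(2)>60).astype(np.uint8)
n,l,s,c=cv2.connectedComponentsWithStats(cv2.morphologyEx(df,cv2.MORPH_OPEN,np.ones((3,3))));print([q.tolist() for q in s[1:] if q[4]>15])
E
```

```text
tcp [ 0.3989 -0.3187  0.2039] toolx [ 0.0006 -0.0003 -1.    ] toolz [ 0.2604 -0.9655  0.0005] shift [ 0.3885  5.9288 -0.0365] turn -0.003997507353892834 F [ 0.7241  0.5175 -0.5289] w 4.953806983449202 t 29.15 q6 2.189896628692928
exp dial px [325.1025 142.8297]
[ 305   91   38   97 3519]
0.073 ctr [ 0.4567 -0.302   0.073 ] 0.058132305261446644 0.02188276933170669 0.251802205545847 -1.307566197676711
0.08 ctr [ 0.4571 -0.3019  0.08  ] 0.056648713355081586 0.0213243001754714 0.2518022055458474 -1.3075661976767106
dial [ 0.4568 -0.302   0.077 ]
[[387, 237, 116, 243, 10792], [319, 256, 6, 4, 18], [312, 260, 12, 15, 108], [496, 273, 132, 128, 9578], [310, 277, 9, 4, 32], [306, 281, 12, 9, 86], [623, 352, 4, 9, 33], [616, 354, 3, 9, 27], [625, 381, 15, 19, 178], [506, 389, 6, 4, 24], [614, 392, 23, 11, 148], [599, 399, 9, 5, 31], [488, 461, 24, 15, 197]]
```

```bash
python3 -c "
from rig import *
print(close_job())"
```

```text
the job is handed in; nothing more can be done
None
```

The module with the round dial is off the rail and stands fully down in the middle of the carrier. I handed the job in at about 29 s of the 67 s allowed.

- **Rail:** The interface can't tilt the hand, so I rocked the module by pushing near its top towards -x until the catch let go. It then swung on to about 0.7 rad, leaning with its foot on the stand base, further than intended. I caged it between the fingers, slid the lip clear of the rail and let it lean back onto the rail top. I lifted it from there, still tilted about 0.3 rad.
- **Mat:** It touched down on one foot, and I pressed it upright onto both legs with a light grip. I released it (flush at 59.9 mm), and the camera showed it standing.
- **Carrier:** I took it again by the broad faces, lowered it until it pressed the base with 11 N, then released it.

**Last checks**
- **Position:** the dial was within about 1 mm of the carrier's centre, with yaw within about 0.01 rad.
- **Height:** the top-face size fits a fully seated module (58 x 22 mm as measured, against 58 x 23 mm measured the same way on the mat).
- **Clearance:** the hand was clear, with no contact force.
- **Loose things:** comparing top views from before and after, the only changes were at the module's place on the rail and where the arm is. The arm hides part of that view, so I couldn't check what lies under it.

No check failed. I was out of picture views by then, so the final state was checked by measurement and not by eye.

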